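# Seat the long plunger in the pellet die

## Task

Take the longer of the two plain metal plungers out of the stand and lower it upright into the bore of the round pellet die until it stops partway, then let go of it. Now press it down from above with the shut fingers until it is fully home, its end about level with the rim of the die, and move away. Leave the shorter plunger in the stand.

Things in the scene. Friction and masses are not known exactly. Their poses are not given: they have to be found in the camera images.
- plunger_long: the longer plunger: plain bare-metal round rod, 18 mm in diameter, 99 mm long, ends chamfered, fine groove near the top, about 90 g, loose. Origin at the centre of its lower end, z along the rod to its upper end. At the start it stands upright in one of the stand's two holes (lower end 5 mm above the worktop), 69 mm of it above the stand's top
- plunger_short: the shorter plunger: the same rod but 70 mm long, origin at the centre of its lower end; stays in the other hole, 80 mm from the long one, 40 mm of it above the stand's top. The stand is a fixed low grey block, 50 by 130 by 35 mm high, its two 22 mm holes 30 mm deep in a row along its length; either plunger may be in either hole
- pellet_die: round upright steel die, 62 mm in diameter, 110 mm high, on a foot 84 mm wide, fixed to the worktop, small brass port on its own -x side. Origin at the centre of its underside, z up. The bore lies on its z axis: conical mouth 44 mm wide at the rim (z = 110 mm) narrowing to 21 mm at z = 95 mm, then straight down
- die_slug (a joint): the stiff-sliding slug down in the bore, m pushed down: 0 at the start (its top 55 mm above the worktop; the long plunger set on it stands 44 mm above the rim), 0.04 at its hard stop (plunger end 15 mm above the worktop, top 4 mm above the rim). It bears the plunger's weight, slides under a push of about 10 N from above and does not spring back
Mind the look-alikes: they are no part of the job. Of the things that look like the pellet_die, the smaller one is meant.

How it is judged:
By the outcome, as a careful person would: the job done as asked, in the order asked, and still so for the second after the job is handed in, with the robot touching nothing.
It also fails if it takes over 45 s, if anything falls off the work surface, if the arm or the gripper's body presses on something with over 40 N, if the wrist force passes 120 N, or if a joint passes its speed limit or range.

## Robot

A 7-joint arm with a two-finger parallel gripper is mounted at the origin on a cart in front of the work surface, level with it; the furniture and walls round the work are solid. World frame = base frame: x ahead of the robot, y to its left, z up, the work surface at z = 0. Lengths are in mm, angles in rad, forces in N, time in s.
With the tool pointing down it reaches from about 400 to 875 mm from the base axis. Payload 4.4 kg.
Tool frame: the origin (TCP) lies at the very end of the fingers, on their centre line; the grasp point (between the pads) lies 19 mm behind it; y points along the fingers, x is the direction in which the jaws open and shut, and the axes are right-handed (so a half turn about y gives the same grasp; the last joint's range is limited). The gripper opens to 85 mm and grips with 20 to 120 N. Pads are 22 mm wide; open, the fingers measure 114 mm over their backs; the gripper's body (76 mm by 85 mm) begins 54 mm behind the grasp point. The pads swing forward as they close: fully open they stand 13 mm farther back than shut.
Start: joints at [-1.312, 0.628, 0.038, 1.517, -0.027, 0.996, -0.02], TCP at [207.403, 616.038, 196.113] pointing down, gripper open.
Joint ranges: [-3.06, 3.06], [-0.37, 2.12], [-1.25, 1.32], [0.18, 2.47], [-1.1, 4.24], [0.23, 1.98], [-2.94, 2.94]. Speed limits (rad/s): [2.57, 2.57, 3.14, 3.14, 3.14, 3.14, 3.14].

## Interface

Orientations are given as [roll, pitch, yaw] about the fixed x, y, z axes, in that order (R = Rz(yaw) Ry(pitch) Rx(roll)).
In Python, from cell import readout, eyes, finish_job gives the robot as it stands. The module is installed in compiled form; this text tells all that it offers.
- The arm moves only by the tool apply_moves, never from a script. Its argument "commands" is a list that holds one entry, the list of rows, each a list of 6 numbers: the shift along the tool's x, y, z in units of 0.04 m (1.0 is 0.04 m), then the turn, a rotation vector about the tool's x, y, z in units of 5 degrees (1.0 is 5 degrees). A call has 1 to 8 rows; each row shifts and turns the pose as measured when the row begins, along the tool's axes as they then stand; what a row does not reach is not made up. A row lasts 1/12 s, in which the tool goes at most 41.7 mm and 7.16 degrees, less where a joint would pass 70% of its speed; a pose out of reach is approached as far as the arm can. A call with a number of a shift or a turn outside -1 to 1 is refused whole. A call with a gripper value outside its range is refused whole. "claw" is the finger opening in mm, from 0 to 85.4, set as the call begins (left out, the last holds). The fingers move at their own pace and stop on an object; the grip force is fixed at half the most. Time passes only in rows, so rows that do not move let the fingers close. It gives the time, the measured TCP pose, the force and the opening at its end, in the units of the state.
- readout.read_state(): the state, without advancing time (a new reading comes with each control period).
- eyes.get_image(name): name is "scene" or "top" or "wrist"; returns a dict with "image" (400x640x3 uint8, red, green, blue), "mtx" (3x3 intrinsics, pixels), "k1" (the pictures are not rectified: a ray, as slopes to the right and down, at radius r is drawn at 1 + k1 r^2 times it, then the intrinsics apply), "rvec" (rotation vector, rad) and "tvec" (3), from world to camera coordinates, as OpenCV has them. Camera axes: x right, y down, z forward; pixel columns grow to the right and rows downward; lengths in mm; the calibration is good to about 2 mm. A picture is of the moment at which its call begins. There is no depth.
- finish_job(): hands the job in, once; it reports no verdict.
The state is a dict: "clock": time; "qpos": joint angles; "qd": joint speeds; "tau": joint torques, N m; "eef_pos": TCP position; "tool_rot": TCP orientation; "force": force on the tool from outside, world axes, zero at the start; "torque": the same for the moment, N m; "width": finger opening in mm.
Only numpy, scipy, OpenCV 4.12 (cv2) and the standard library are available. Lean on these libraries where they do the work, as an engineer would, in place of code of your own. Each camera call takes 0.05 s, during which the arm holds its last target. There are 200 camera calls.

## Working session

There is one attempt and no reset: what is moved stays moved. The work goes in short steps, Python scripts to look and compute and a tool call to move; the robot and the scene stay as the last step left them, time stands still between calls to the robot, and variables do not carry over. Pictures are saved under pics/ and viewed, about 8 in all and at most 12, crops included, and the job is handed in when it is done.

Besides the shell and the picture viewer there is one more tool, called after "Request:" by a JSON object that holds its "fn" and its "kwargs", one argument or row to a line. apply_moves: Moves the arm, as the interface text tells. Shifts and turns lie within -1 to 1; 1 stands for 0.04 m of shift or 5 degrees of turn. Its arguments: {"type":"object","properties":{"commands":{"type":"array"},"claw":{"type":"number"}},"required":["commands"]}

```bash
mkdir -p pics && cat > h.py <<'E'
import numpy as np, cv2
from cell import readout, eyes, finish_job
from scipy.spatial.transform import Rotation as R
def shot(n,f=None):
    d=eyes.get_image(n)
    if f: cv2.imwrite('pics/'+f,d['image'][:,:,::-1])
    return d
def ray(d,u,v):
    K=np.array(d['mtx']);x=np.array([(u-K[0,2])/K[0,0],(v-K[1,2])/K[1,1]]);y=x.copy()
    for _ in range(20): y=x/(1+d['k1']*(y@y))
    Rm=cv2.Rodrigues(np.array(d['rvec'],float))[0];t=np.array(d['tvec'],float).ravel()
    return -Rm.T@t, Rm.T@np.array([y[0],y[1],1])
def onz(d,u,v,z):
    o,r=ray(d,u,v);return o+r*(z-o[2])/r[2]
def proj(d,p):
    Rm=cv2.Rodrigues(np.array(d['rvec'],float))[0];c=Rm@np.array(p,float)+np.array(d['tvec'],float).ravel()
    s=c[:2]/c[2];s=s*(1+d['k1']*(s@s));K=np.array(d['mtx']);return K[:2,:2]@s+K[:2,2]
def tri(a,pa,b,pb):
    o1,r1=ray(a,*pa);o2,r2=ray(b,*pb);s=np.linalg.lstsq(np.c_[r1,-r2],o2-o1,rcond=None)[0]
    p,q=o1+s[0]*r1,o2+s[1]*r2;return (p+q)/2,np.linalg.norm(p-q)
E
python3 - <<'E'
from h import *
s=readout.read_state();print({k:np.round(v,3) for k,v in s.items()})
import pickle
D={n:shot(n,n+'0.png') for n in('scene','top','wrist')}
pickle.dump(D,open('d0.pkl','wb'))
for n,d in D.items(): print(n,np.round(ray(d,320,200),2).tolist(),d['mtx'][0][0])
E
```

```text
{'clock': np.float64(0.0), 'qpos': array([-1.312,  0.629,  0.038,  1.518, -0.027,  0.996, -0.02 ]), 'qd': array([ 0.001, -0.002, -0.001,  0.001,  0.   ,  0.   ,  0.001]), 'tau': array([ 0.0000e+00, -5.6338e+01,  1.2260e+00, -1.9345e+01,  1.1000e-02,
        1.0000e-02,  0.0000e+00]), 'eef_pos': array([207.153, 615.349, 195.172]), 'tool_rot': array([-1.571,  0.002,  1.246]), 'force': array([0.04 , 0.04 , 0.413]), 'torque': array([-0.055,  0.011, -0.038]), 'width': np.float64(85.689)}
scene [[-39.92, 414.64, 674.32], [0.62, -0.3, -0.72]] 483.2198129610673
top [[273.26, 139.34, 981.35], [0.24, -0.01, -0.97]] 423.6482444535665
wrist [[142.55, 637.61, 375.25], [0.27, -0.1, -0.96]] 320.9314138468316
```

View pics/scene0.png

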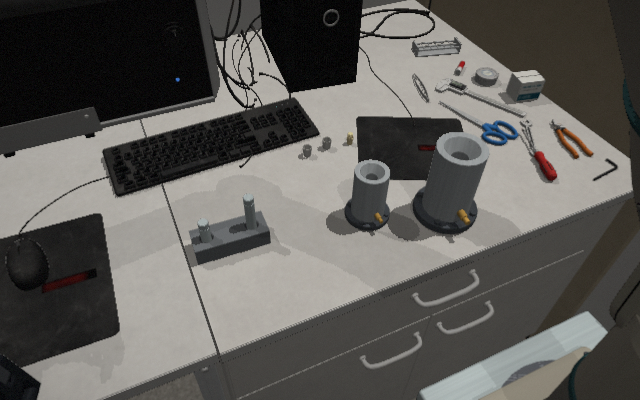

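View pics/top0.png

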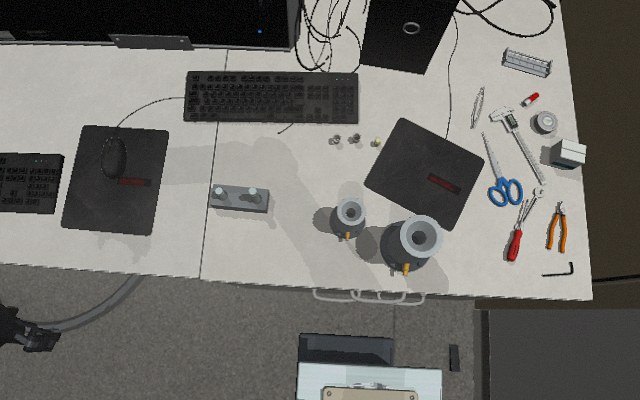

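The scene view shows two dies: the small one at (370,195) and the large one at (455,185). The stand is at (230,235), with a tall rod at (250,210) and a short rod at (204,230). The smaller die is the one meant, and the taller rod is the long plunger. I'll confirm both in an enlarged crop and measure them.

```bash
python3 - <<'E'
from h import *
import pickle
D=pickle.load(open('d0.pkl','rb'))
a=D['scene']['image'][150:270,180:410,::-1];b=D['top']['image'][165:285,200:450,::-1]
A=cv2.resize(a,(690,360)[:2] and (575,300),interpolation=cv2.INTER_CUBIC);B=cv2.resize(b,(625,300),interpolation=cv2.INTER_CUBIC)
o=np.zeros((600,625,3),np.uint8);o[:300,:575]=A;o[300:]=B
cv2.imwrite('pics/crop1.png',o)
s,t=D['scene'],D['top']
for nm,ps,pt,z in [('long',(249,195),(252,190),104),('short',(203,222),(220,190),75),('die',(372,171),(350,211),110),('big',(461,149),(420,237),0)]:
    print(nm,np.round(tri(s,ps,t,pt)[0],1),round(tri(s,ps,t,pt)[1],1),np.round(onz(s,*ps,z),1),np.round(onz(t,*pt,z),1))
E
```

```text
long [505.2 278.6 106.4] 2.7 [506.5 277.  104. ] [506.6 280.2 104. ]
short [512.  358.1  68.2] 0.5 [506.  358.9  75. ] [510.1 356.2  75. ]
die [470.5  68.  110.7] 2.1 [470.5  66.7 110. ] [471.3  68.7 110. ]
big [416.9 -67.9 155. ] 1.3 [ 553.7 -211.3    0. ] [ 443.3 -107.4    0. ]
```

View pics/crop1.png

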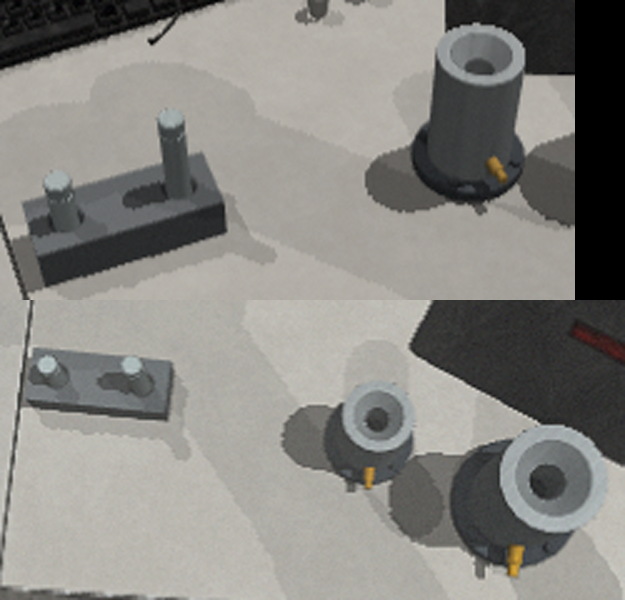

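The crop confirms it. The long plunger is the taller rod, on the right in the stand, with its top at scene (248,197) and top view (253,190). The target is the smaller die, with its rim at scene (372,172) and top view (351,211). The big die is about 155 mm tall, so I'll keep clear of it. Moving toward a point above the long plunger, turning as I go.

Request:
{"fn": "apply_moves", "kwargs": {
  "commands": [
    [[-0.45, 0, -0.78, 0, 1, 0], [-0.38, 0, -0.82, 0, 1, 0], [-0.31, 0, -0.85, 0, 1, 0], [-0.23, 0, -0.87, 0, 1, 0], [-0.15, 0, -0.89, 0, 1, 0], [-0.08, 0, -0.9, 0, 1, 0], [0, 0, -0.9, 0, 1, 0], [0.08, 0, -0.9, 0, 1, 0]]
  ],
  "claw": 60
}}

```text
clock: 0.82
eef_pos: [392.8, 398.1, 190.6]
tool_rot: [-1.564, 0.007, 0.537]
force: [-0.3, -1.0, 0.9]
width: 60.3
```

Request:
{"fn": "apply_moves", "kwargs": {
  "commands": [
    [[0.18, 0, -0.79, 0, 1, 0], [0.24, 0, -0.77, 0, 1, 0], [0.31, 0, -0.75, 0, 1, 0], [0.37, 0, -0.72, 0, 1, 0], [0.44, 0, -0.68, 0, 0, 0], [0, 0, 0, 0, 0, 0], [0, 0, 0, 0, 0, 0]]
  ]
}}

```text
clock: 1.4
eef_pos: [512.7, 261.7, 188.8]
tool_rot: [-1.574, 0.007, 0.152]
force: [-0.5, 1.3, -0.3]
width: 60.0
```

```bash
python3 - <<'E'
from h import *
import pickle
s=readout.read_state();print(np.round(s['eef_pos'],1),np.round(s['tool_rot'],3),np.round(s['force'],2))
d=shot('wrist','w1.png');pickle.dump((s,d),open('w1.pkl','wb'))
print(proj(d,[505,279.5,104]),proj(d,s['eef_pos']))
E
```

```text
[512.7 261.7 188.8] [-1.574  0.007  0.152] [-0.52  1.31 -0.32]
[316.48866545 165.23069029] [321.78590741 222.69240524]
```

View pics/w1.png

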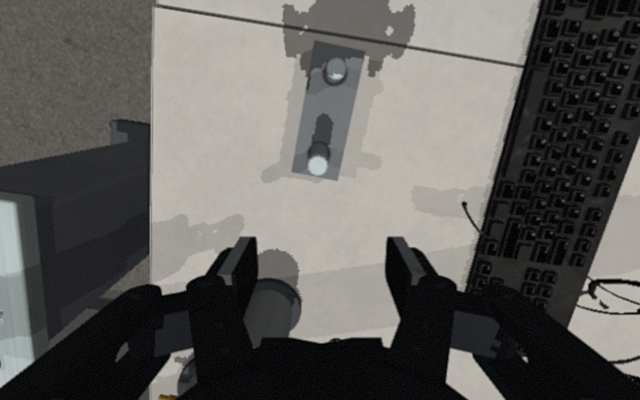

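```bash
python3 - <<'E'
from h import *
import pickle
s,d=pickle.load(open('w1.pkl','rb'))
g=cv2.cvtColor(d['image'],cv2.COLOR_RGB2GRAY)
c=g[145:185,295:340];print(c[::3,::3])
hsv=cv2.cvtColor(d['image'],cv2.COLOR_RGB2HSV)[145:185,295:340]
for th in (170,190):
    n,l,st,ce=cv2.connectedComponentsWithStats((c>th).astype(np.uint8))
    for i in range(1,n):
        if 100<st[i,4]<1000:
            x,y,w,h=st[i,:4]; p=ce[i]+[295,145]
            q=onz(d,*p,104);print(th,st[i]+[295,145,0,0,0],p,q.round(1))
            Rm=R.from_euler('xyz',s['tool_rot']).as_matrix();print((Rm.T@(q-s['eef_pos'])).round(1))
E
```

```text
[[148 118 118 118 118  94  54  62  67  67  50  89 118 118 116]
 [140 117 117 119 106  53  59  63  66  66  68  57 106 109 113]
 [124 118 118 115  78  45  64  66  63  67  67  46  97 111 108]
 [120 105 110 103  72  55  72  81  81  79  70  42  95 109 108]
 [104 102 104 103  80  78 149 182 180 135  89  55 103 108 108]
 [ 99 103 105 104  93 170 195 194 195 199 147  79 107 106 107]
 [103 103 103 103 116 195 200 195 195 193 196 106 109 109 106]
 [103 102 101 102 116 192 194 197 197 196 194 126 115 110 108]
 [104 103 102 107 126 192 195 198 199 198 181 115 116 117 118]
 [119 110 111 118 115 143 195 195 200 195 138 117 116 117 116]
 [161 163 160 155 149 131 129 150 137 126 116 119 117 117 118]
 [173 163 164 159 158 160 162 159 151 148 135 124 117 114 129]
 [184 184 184 184 183 176 168 159 159 176 186 185 181 177 174]
 [181 181 184 182 179 182 180 184 185 183 181 182 180 182 182]]
170 [309 157  18  18 252] [317.42460317 165.4484127 ] [505.8 279.4 104. ]
[-3.6 84.8 18.8]
170 [295 176  45   9 204] [316.21568627 182.00490196] [506.9 265.2 104. ]
[-4.6 84.8  4.6]
190 [310 158  16  16 208] [317.36057692 165.46634615] [505.7 279.4 104. ]
[-3.6 84.8 18.8]
```

Request:
{"fn": "apply_moves", "kwargs": {
  "commands": [
    [[-0.09, 0, 0.47, 0, 0, 0], [0, 0.5, 0, 0, 0, 0], [0, 0.7, 0, 0, 0, 0], [0, 0.5, 0, 0, 0, 0], [0, 0, 0, 0, 0, 0], [0, 0, 0, 0, 0, 0]]
  ]
}}

```text
clock: 1.95
eef_pos: [502.5, 286.7, 119.7]
tool_rot: [-1.57, 0.006, 0.162]
force: [0.3, -0.4, -0.1]
width: 60.3
```

```bash
python3 - <<'E'
from h import *
s=readout.read_state();Rm=R.from_euler('xyz',s['tool_rot']).as_matrix()
print(s['eef_pos'].round(1),s['tool_rot'].round(3),(Rm.T@(np.array([505.7,279.4,70])-s['eef_pos'])).round(1))
E
```

```text
[502.5 286.7 119.7] [-1.57   0.006  0.162] [ 2.2 49.6 -7.8]
```

Request:
{"fn": "apply_moves", "kwargs": {
  "commands": [
    [[0.04, 0, -0.15, 0, 0, 0], [0, 0, 0, 0, 0, 0], [0, 0.1, 0, 0, 0, 0], [0, 0, 0, 0, 0, 0]]
  ]
}}

```text
clock: 2.28
eef_pos: [505.9, 283.0, 118.8]
tool_rot: [-1.568, 0.002, 0.165]
force: [-0.1, 0.1, -0.6]
width: 60.2
```

```bash
python3 - <<'E'
from h import *
s=readout.read_state();Rm=R.from_euler('xyz',s['tool_rot']).as_matrix()
print(s['eef_pos'].round(1),s['tool_rot'].round(3),(Rm.T@(np.array([505.7,279.4,70])-s['eef_pos'])).round(1))
E
```

```text
[505.9 283.  118.8] [-1.568  0.002  0.165] [-0.7 48.8 -3.7]
```

Request:
{"fn": "apply_moves", "kwargs": {
  "commands": [
    [[0, 0.4, -0.09, 0, 0, 0], [0, 0.4, 0, 0, 0, 0], [0, 0.4, 0, 0, 0, 0], [0, 0, 0, 0, 0, 0], [0, 0, 0, 0, 0, 0]]
  ]
}}

```text
clock: 2.7
eef_pos: [510.5, 281.1, 73.8]
tool_rot: [-1.564, -0.007, 0.164]
force: [0.2, 0.1, -0.3]
width: 60.0
```

```bash
cat > st.py <<'E'
from h import *
import sys
p=np.array([float(a) for a in sys.argv[1:4]])
s=readout.read_state();Rm=R.from_euler('xyz',s['tool_rot']).as_matrix()
print(s['eef_pos'].round(1),s['tool_rot'].round(3),s['force'].round(1),'to go /40:',(Rm.T@(p-s['eef_pos'])/40).round(2))
E
python3 st.py 505.7 279.4 70
```

```text
[510.5 281.1  73.8] [-1.564 -0.007  0.164] [ 0.2  0.1 -0.3] to go /40: [-0.13  0.09 -0.02]
```

Request:
{"fn": "apply_moves", "kwargs": {
  "commands": [
    [[-0.11, 0.09, -0.02, -0.08, 0, 0.08], [0, 0, 0, 0, 0, 0], [0, 0, 0, 0, 0, 0]]
  ]
}}

```text
clock: 2.95
eef_pos: [507.4, 279.9, 72.3]
tool_rot: [-1.57, -0.003, 0.163]
force: [-0.7, 0.3, 0.5]
width: 59.8
```

```bash
python3 st.py 505.7 279.4 70
```

```text
[507.4 279.9  72.3] [-1.57  -0.003  0.163] [-0.7  0.3  0.5] to go /40: [-0.04  0.06 -0.01]
```

Request:
{"fn": "apply_moves", "kwargs": {
  "commands": [
    [[-0.04, 0, 0, 0, 0, 0], [0, 0, 0, 0, 0, 0], [0, 0, 0, 0, 0, 0], [0, 0, 0, 0, 0, 0], [0, 0, 0, 0, 0, 0], [0, 0, 0, 0, 0, 0], [0, 0, 0, 0, 0, 0], [0, 0, 0, 0, 0, 0]]
  ],
  "claw": 5
}}

```text
clock: 3.62
eef_pos: [506.8, 280.7, 74.6]
tool_rot: [-1.569, -0.006, 0.164]
force: [-0.2, -0.2, 0.2]
width: 5.0
```

```bash
python3 st.py 505.7 279.4 70
```

```text
[506.8 280.7  74.6] [-1.569 -0.006  0.164] [-0.2 -0.2  0.2] to go /40: [-0.03  0.11 -0.03]
```

The opening went to 5.0, so nothing is between the pads. I'll look before doing anything else.

```bash
python3 - <<'E'
from h import *
import pickle
D={n:shot(n,n+'2.png') for n in('scene','top','wrist')}
pickle.dump(D,open('d2.pkl','wb'))
a=D['scene']['image'][150:270,160:310,::-1];w=D['wrist']['image'][:,:,::-1]
o=np.zeros((600,800,3),np.uint8);o[:300,:375]=cv2.resize(a,(375,300));o[:300,400:]=cv2.resize(D['top']['image'][130:250,170:330,::-1],(400,300))
o[300:,:480]=cv2.resize(w,(480,300));cv2.imwrite('pics/look2.png',o)
E
```

```text
(no output)
```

View pics/look2.png

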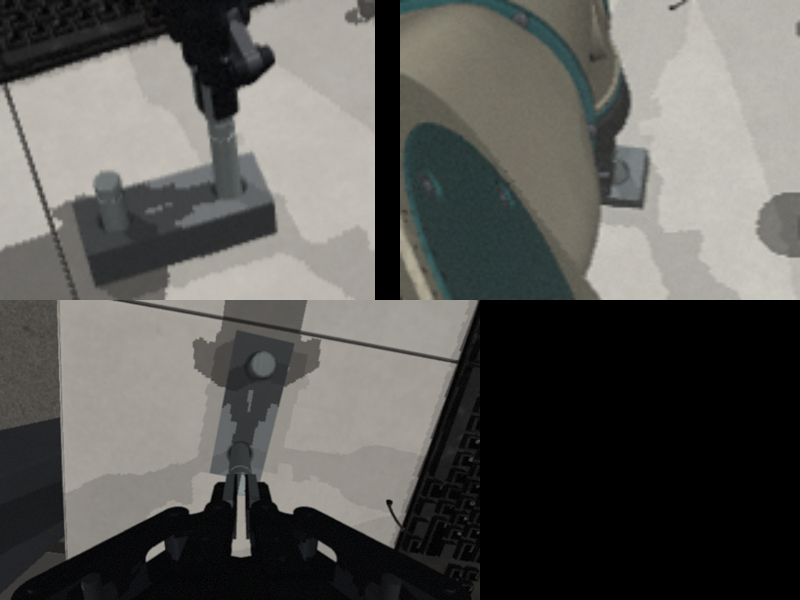

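```bash
python3 - <<'E'
from h import *
import pickle
D=pickle.load(open('d2.pkl','rb'))
a=D['scene']['image'][165:240,220:290,::-1];w=D['wrist']['image'][190:350,240:400,::-1]
o=np.zeros((400,780,3),np.uint8);o[:,:373]=cv2.resize(a,(373,400),interpolation=cv2.INTER_CUBIC);o[:,380:]=cv2.resize(w,(400,400),interpolation=cv2.INTER_CUBIC)
cv2.imwrite('pics/look3.png',o)
s=readout.read_state()
print(s['eef_pos'].round(1), s['width'], proj(D['wrist'],s['eef_pos']).round(1),proj(D['scene'],s['eef_pos']).round(1))
for p in([505.7,279.4,104],[505.7,279.4,35],[505.7,279.4,75]):print(p,proj(D['wrist'],p).round(1),proj(D['scene'],p).round(1))
E
```

```text
[506.8 280.6  74.6] 5.406113457728255 [321.7 222.8] [248.4 207.7]
[505.7, 279.4, 104] [319.6 245.2] [247.8 195.7]
[505.7, 279.4, 35] [319.5 204.6] [251.2 223.3]
[505.7, 279.4, 75] [319.5 224.7] [249.3 207.7]
```

View pics/look3.png

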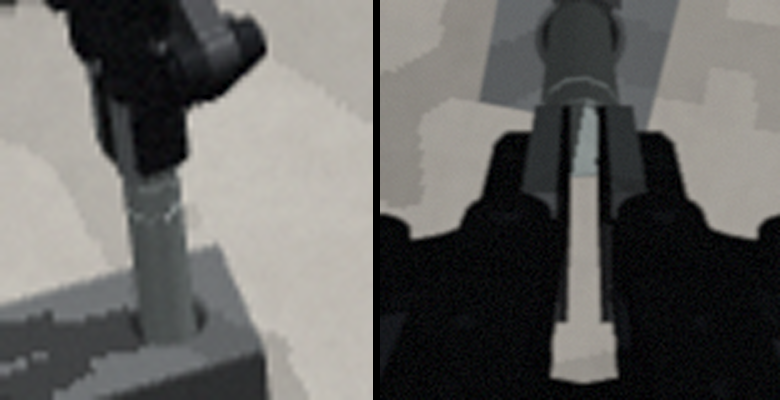

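```bash
python3 - <<'E'
from h import *
import pickle
D=pickle.load(open('d2.pkl','rb'))
for ps in [(245.7,198.8),(247,199)]:
  for pw in [(302,232),(312,232)]:
    p,e=tri(D['scene'],ps,D['wrist'],pw);print(p.round(1),e.round(1))
d=D['wrist'];s=readout.read_state();Rm=R.from_euler('xyz',s['tool_rot']).as_matrix()
o,r=ray(d,320,200);print('cam in tool',(Rm.T@(o-s['eef_pos'])).round(1),(Rm.T@r).round(2),s['qpos'].round(3))
E
```

```text
[495.9 286.3 108.5] 1.2
[500.9 285.  103.2] 1.0
[496.  284.8 106.6] 2.5
[501.1 283.5 101.2] 2.4
cam in tool [  -0.2 -180.    68.3] [-0.    0.96 -0.29] [-0.727  0.701  0.272  1.84  -0.296  0.633 -0.113]
```

```bash
python3 - <<'E'
from h import *
import pickle
D=pickle.load(open('d2.pkl','rb'));d=D['wrist'];D0=pickle.load(open('d0.pkl','rb'))
im=d['image'];g=cv2.cvtColor(im,cv2.COLOR_RGB2GRAY)[60:115,320:380]
n,l,st,ce=cv2.connectedComponentsWithStats((g>150).astype(np.uint8))
g2=cv2.cvtColor(D0['top']['image'],cv2.COLOR_RGB2GRAY)
for i in range(1,n):print(st[i],ce[i]+[320,60])
print('pred short', proj(d,[510.1,358.1,75]).round(1),proj(d,[510.1,358.1,105]).round(1))
K=d['mtx'];o,_=ray(d,320,200);print(o.round(1))
# plunger-short apparent width
print(cv2.cvtColor(im,cv2.COLOR_RGB2GRAY)[80:96:4,330:372:2])
E
```

```text
pred short [351.5  89.4] [358.1  86.3]
[494.4 347.5 254.7]
[[ 43  33  48  75  89 105 102 100 102 103 103 101 103 104 100 100 100  97
   75  51  59]
 [ 39  44  62  81 102 103  98  98 102 104 101 102 104 101 103 100 101 101
   84  54  52]
 [ 38  46  60  77 100 104 100  98 102 104 101 103 101 100 102 100 101 100
   77  52  52]
 [ 40  50  49  70  91 103  97  99 104 101 101 100 101 101 100 102 100  83
   58  51  49]]
```

The fingertips triangulate to z≈104, about 29 mm short of the stated TCP, so the fingers closed just above the plunger's top. Its position hasn't changed. I'll open, go about 28 mm lower (TCP still above the stand's top) and grip again.

Request:
{"fn": "apply_moves", "kwargs": {
  "commands": [
    [[0, 0, 0, 0, 0, 0], [0, 0, 0, 0, 0, 0], [0, 0, 0, 0, 0, 0], [0, 0, 0, 0, 0, 0], [-0.02, 0.35, -0.03, 0, 0, 0], [0, 0.35, 0, 0, 0, 0], [0, 0, 0, 0, 0, 0], [0, 0, 0, 0, 0, 0]]
  ],
  "claw": 45
}}

```text
clock: 4.43
eef_pos: [507.2, 279.9, 46.6]
tool_rot: [-1.568, -0.008, 0.164]
force: [0.5, 0.6, 0.4]
width: 44.9
```

```bash
python3 st.py 505.7 279.4 46
```

```text
[507.2 279.9  46.6] [-1.568 -0.008  0.164] [0.5 0.6 0.4] to go /40: [-0.04  0.01 -0.01]
```

Request:
{"fn": "apply_moves", "kwargs": {
  "commands": [
    [[-0.04, 0, 0, 0, 0, 0.08], [0, 0, 0, 0, 0, 0], [0, 0, 0, 0, 0, 0], [0, 0, 0, 0, 0, 0], [0, 0, 0, 0, 0, 0], [0, 0, 0, 0, 0, 0], [0, 0, 0, 0, 0, 0]]
  ],
  "claw": 5
}}

```text
clock: 5.02
eef_pos: [506.6, 280.3, 49.0]
tool_rot: [-1.567, -0.003, 0.164]
force: [-0.7, -0.5, -0.4]
width: 15.7
```

```bash
python3 - <<'E'
from h import *
import pickle
s=readout.read_state();print(s['eef_pos'].round(1),s['tool_rot'].round(3),s['force'].round(1),s['width'])
D={n:shot(n) for n in('scene','wrist')};pickle.dump((s,D),open('d3.pkl','wb'))
a=D['scene']['image'][150:240,210:300,::-1];w=D['wrist']['image'][190:350,240:400,::-1]
o=np.zeros((400,800,3),np.uint8);o[:,:400]=cv2.resize(a,(400,400),interpolation=cv2.INTER_CUBIC);o[:,400:]=cv2.resize(w,(400,400),interpolation=cv2.INTER_CUBIC)
cv2.imwrite('pics/look4.png',o)
E
```

```text
[506.6 280.3  49. ] [-1.567 -0.003  0.164] [-0.7 -0.5 -0.4] 15.739893634269558
```

View pics/look4.png

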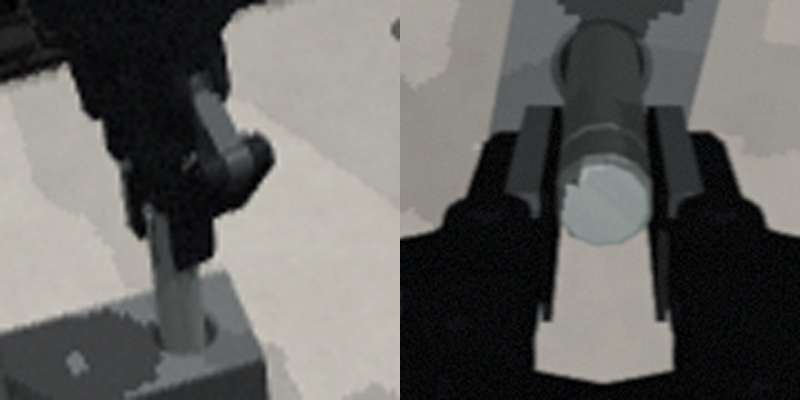

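The view shows the rod's top disc between the pads (crop (603,200)), and the width has stopped at 15.7, so it is gripped. I'll settle, then lift straight up.

Request:
{"fn": "apply_moves", "kwargs": {
  "commands": [
    [[0, 0, 0, 0, 0, 0], [0, 0, 0, 0, 0, 0], [0, -0.3, 0, 0, 0, 0], [0, -0.6, 0, 0, 0, 0], [0, -0.8, 0, 0, 0, 0], [0, -0.8, 0, 0, 0, 0], [0, -0.6, 0, 0, 0, 0], [0, 0, 0, 0, 0, 0]]
  ]
}}

```text
clock: 5.78
eef_pos: [505.6, 278.5, 179.8]
tool_rot: [-1.569, 0.0, 0.163]
force: [0.7, 0.1, -0.8]
width: 15.8
```

```bash
python3 - <<'E'
from h import *
import pickle
s,D=pickle.load(open('d3.pkl','rb'));Rm=R.from_euler('xyz',s['tool_rot']).as_matrix()
q=onz(D['wrist'],321.2,270,104);print('rod top before',q.round(1),'in tool',(Rm.T@(q-s['eef_pos'])).round(1))
D0=pickle.load(open('d0.pkl','rb'))
# die rim: refine with ellipse in top/scene
for n,(u,v),h in (('top',(350.8,211.4),26),('scene',(372,172.4),26)):
    print(n,onz(D0[n],u,v,110).round(1))
E
python3 st.py 471 68 180
```

```text
rod top before [506.4 279.  104. ] in tool [ -0.3 -55.   -1. ]
top [470.6  67.  110. ]
scene [467.4  68.5 110. ]
[505.6 278.5 179.8] [-1.569  0.     0.163] [ 0.7  0.1 -0.8] to go /40: [-1.71 -0.01 -5.05]
```

Request:
{"fn": "apply_moves", "kwargs": {
  "commands": [
    [[-0.12, 0, -0.35, 0, 0, 0], [-0.24, 0, -0.7, 0, 0, 0], [-0.3, 0, -0.9, 0, 0, 0], [-0.3, 0, -0.9, 0, 0, 0], [-0.3, 0, -0.9, 0, 0, 0], [-0.26, 0, -0.75, 0, 0, 0], [-0.12, 0, -0.35, 0, 0, 0], [0, 0, 0, 0, 0, 0]]
  ]
}}

```text
clock: 6.45
eef_pos: [464.8, 64.0, 178.0]
tool_rot: [-1.568, 0.004, 0.166]
force: [0.7, 0.3, -0.6]
width: 15.7
```

```bash
python3 st.py 470 68 180; python3 - <<'E'
from h import *
import pickle
s=readout.read_state()
D={n:shot(n) for n in('scene','top','wrist')};pickle.dump((s,D),open('d4.pkl','wb'))
a=D['scene']['image'][110:240,300:440,::-1];w=D['wrist']['image'][100:360,170:470,::-1]
o=np.zeros((370,800,3),np.uint8);o[:,:390]=cv2.resize(a,(390,370),interpolation=cv2.INTER_CUBIC);o[:,400:]=cv2.resize(w,(400,347),interpolation=cv2.INTER_CUBIC)[:370] if 0 else cv2.copyMakeBorder(cv2.resize(w,(400,347),interpolation=cv2.INTER_CUBIC),0,23,0,0,cv2.BORDER_CONSTANT)
cv2.imwrite('pics/look5.png',o)
E
```

```text
[464.8  64.  178. ] [-1.568  0.004  0.166] [ 0.7  0.3 -0.6] to go /40: [ 0.14 -0.05  0.08]
```

View pics/look5.png

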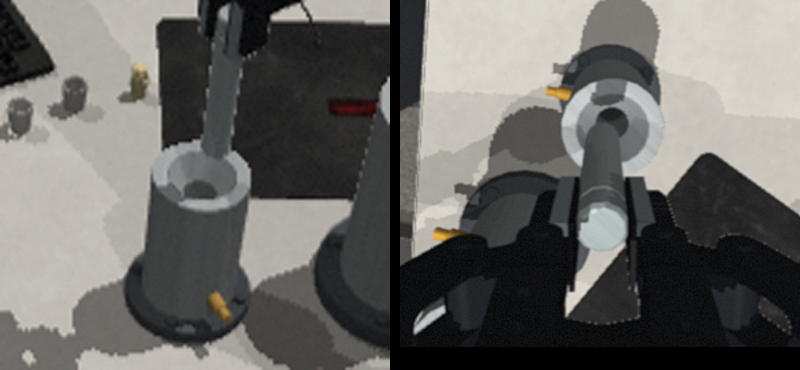

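```bash
python3 - <<'E'
from h import *
import pickle
s,D=pickle.load(open('d4.pkl','rb'));w=D['wrist']
c=onz(w,170+212.5/1.3333,100+125.5/1.3346,110);print('die wrist',c.round(1))
for u,v in((561,125.5),(664,125.5),(612.5,79),(612.5,172)):print(onz(w,170+(u-400)/1.3333,100+v/1.3346,110).round(1))
print('scene',onz(D['scene'],372,171.7,110).round(1))
# hough/ellipse fit of rim in top image
g=cv2.cvtColor(pickle.load(open('d0.pkl','rb'))['top']['image'],cv2.COLOR_RGB2GRAY)
m=(g[185:240,325:380]>125).astype(np.uint8);n,l,st,ce=cv2.connectedComponentsWithStats(m)
# rod top check: TCP + 55
q=onz(w,170+202/1.3333,100+228/1.3346,s['eef_pos'][2]+55);print('rod top',q.round(1),'eef',s['eef_pos'].round(1))
E
```

```text
die wrist [472.   67.8 110. ]
[441.4  62.5 110. ]
[502.5  73.  110. ]
[467.   95.5 110. ]
[477.2  38.3 110. ]
scene [468.9  67.6 110. ]
rod top [466.1  66.2 233. ] eef [464.8  64.  178. ]
```

Request:
{"fn": "apply_moves", "kwargs": {
  "commands": [
    [[0.14, 0, 0.04, 0, 0, 0], [0, 0, 0, 0, 0, 0], [0, 0, 0, 0, 0, 0]]
  ]
}}

```text
clock: 6.85
eef_pos: [472.7, 76.5, 177.5]
tool_rot: [-1.564, 0.001, 0.179]
force: [-0.2, 0.6, -1.3]
width: 15.6
```

```bash
python3 st.py 470.5 67 150
```

```text
[472.7  76.5 177.5] [-1.564e+00  1.000e-03  1.790e-01] [-0.2  0.6 -1.3] to go /40: [-0.09  0.69 -0.23]
```

Request:
{"fn": "apply_moves", "kwargs": {
  "commands": [
    [[-0.08, 0, -0.22, -0.08, 0.1, 0], [0, 0, 0, 0, 0, 0], [0, 0, 0, 0, 0, 0], [0, 0, 0, 0, 0, 0]]
  ]
}}

```text
clock: 7.18
eef_pos: [471.1, 68.9, 176.9]
tool_rot: [-1.572, 0.002, 0.175]
force: [0.1, -0.2, -1.3]
width: 16.1
```

```bash
python3 st.py 470.5 67 150
```

```text
[471.1  68.9 176.9] [-1.572  0.002  0.175] [ 0.1 -0.2 -1.3] to go /40: [-0.02  0.67 -0.04]
```

Close. Lowering to the mouth with a small correction.

Request:
{"fn": "apply_moves", "kwargs": {
  "commands": [
    [[-0.02, 0.3, -0.04, 0, 0, 0], [0, 0.3, 0, 0, 0, 0], [0, 0, 0, 0, 0, 0], [0, 0, 0, 0, 0, 0]]
  ]
}}

```text
clock: 7.52
eef_pos: [471.3, 67.5, 152.9]
tool_rot: [-1.572, 0.0, 0.175]
force: [1.1, -0.6, -0.6]
width: 16.1
```

```bash
python3 st.py 470.5 67 130
```

```text
[471.3  67.5 152.9] [-1.572  0.     0.175] [ 1.1 -0.6 -0.6] to go /40: [-0.02  0.57 -0.01]
```

Request:
{"fn": "apply_moves", "kwargs": {
  "commands": [
    [[-0.01, 0.15, -0.01, 0, 0, 0], [0, 0.15, 0, 0, 0, 0], [0, 0.15, 0, 0, 0, 0], [0, 0, 0, 0, 0, 0]]
  ]
}}

```text
clock: 7.85
eef_pos: [472.0, 67.3, 134.8]
tool_rot: [-1.572, -0.002, 0.175]
force: [0.0, 0.3, -1.1]
width: 16.0
```

```bash
python3 st.py 470.5 67 110
```

```text
[472.   67.3 134.8] [-1.572 -0.002  0.175] [ 0.   0.3 -1.1] to go /40: [-0.04  0.62 -0.  ]
```

Request:
{"fn": "apply_moves", "kwargs": {
  "commands": [
    [[0, 0.2, 0, 0, 0, 0], [0, 0.2, 0, 0, 0, 0], [0, 0.2, 0, 0, 0, 0], [0, 0.1, 0, 0, 0, 0], [0, 0, 0, 0, 0, 0]]
  ]
}}

```text
clock: 8.27
eef_pos: [471.8, 67.1, 103.5]
tool_rot: [-1.572, -0.002, 0.175]
force: [-0.8, 0.0, -1.0]
width: 15.6
```

```bash
python3 st.py 470.5 67 99
```

```text
[471.8  67.1 103.5] [-1.572 -0.002  0.175] [-0.8  0.  -1. ] to go /40: [-0.03  0.11  0.  ]
```

Request:
{"fn": "apply_moves", "kwargs": {
  "commands": [
    [[0, 0.06, 0, 0, 0, 0], [0, 0.04, 0, 0, 0, 0], [0, 0, 0, 0, 0, 0]]
  ]
}}

```text
clock: 8.52
eef_pos: [471.8, 67.1, 98.7]
tool_rot: [-1.572, -0.001, 0.175]
force: [-0.1, -0.9, -0.4]
width: 15.7
```

Request:
{"fn": "apply_moves", "kwargs": {
  "commands": [
    [[0, 0.03, 0, 0, 0, 0], [0, 0, 0, 0, 0, 0]]
  ]
}}

```text
clock: 8.68
eef_pos: [472.3, 67.2, 97.7]
tool_rot: [-1.572, -0.002, 0.175]
force: [0.1, 0.1, -0.6]
width: 16.0
```

Request:
{"fn": "apply_moves", "kwargs": {
  "commands": [
    [[0, 0.04, 0, 0, 0, 0], [0, 0, 0, 0, 0, 0]]
  ]
}}

```text
clock: 8.85
eef_pos: [472.8, 67.2, 96.8]
tool_rot: [-1.571, -0.004, 0.175]
force: [1.4, -0.9, -1.5]
width: 16.1
```

Request:
{"fn": "apply_moves", "kwargs": {
  "commands": [
    [[0, 0.06, 0, 0, 0, 0], [0, 0, 0, 0, 0, 0]]
  ]
}}

```text
clock: 9.02
eef_pos: [473.2, 67.2, 94.9]
tool_rot: [-1.571, -0.005, 0.175]
force: [-0.8, 0.8, -1.7]
width: 15.9
```

```bash
python3 - <<'E'
from h import *
import pickle
s4,D4=pickle.load(open('d4.pkl','rb'));s3,D3=pickle.load(open('d3.pkl','rb'))
w=shot('wrist');pickle.dump((readout.read_state(),w),open('d5.pkl','wb'))
for d in(D3['wrist'],D4['wrist'],w):
    g=cv2.cvtColor(d['image'],cv2.COLOR_RGB2GRAY)[240:300,295:350]
    for th in(125,140):
        n,l,st,ce=cv2.connectedComponentsWithStats((g>th).astype(np.uint8))
        print(th,[(st[i].tolist(),ce[i].round(1).tolist()) for i in range(1,n) if st[i,4]>150])
cv2.imwrite('pics/look6.png',cv2.resize(w['image'][150:320,220:430,::-1],None,fx=3,fy=3,interpolation=cv2.INTER_CUBIC))
E
```

```text
125 [([8, 16, 37, 44, 1370], [26.5, 39.6])]
140 [([11, 16, 32, 31, 744], [26.3, 31.3]), ([8, 41, 37, 19, 496], [26.1, 52.4])]
125 [([9, 12, 36, 48, 1261], [26.8, 35.8])]
140 [([9, 13, 36, 47, 1198], [26.7, 36.4])]
125 [([8, 13, 37, 47, 1441], [26.5, 38.7])]
140 [([9, 15, 36, 45, 1379], [26.6, 39.2])]
```

View pics/look6.png

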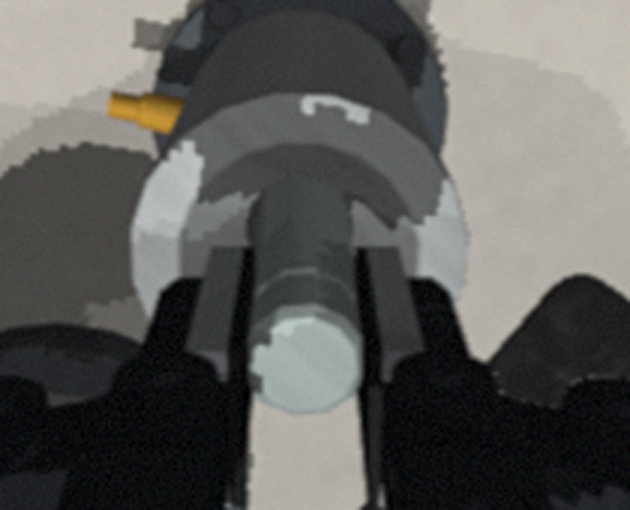

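Request:
{"fn": "apply_moves", "kwargs": {
  "commands": [
    [[-0.03, 0.06, 0, 0, 0, 0.08], [0, 0.05, 0, 0, 0, 0], [0, 0, 0, 0, 0, 0]]
  ]
}}

```text
clock: 9.32
eef_pos: [473.4, 67.0, 91.3]
tool_rot: [-1.571, -0.0, 0.175]
force: [-0.8, -0.6, -1.1]
width: 15.7
```

```bash
python3 -c "
from h import *
s=readout.read_state();print(s['eef_pos'].round(1),s['force'].round(2),s['torque'].round(2),s['tau'].round(2),s['width'])"
```

```text
[473.4  67.   91.3] [-0.77 -0.56 -1.07] [-0.08  0.07 -0.01] [ 2.000e-02 -4.437e+01  3.540e+00 -1.140e+01 -2.000e-02 -1.900e-01
  1.000e-02] 15.695836821829575
```

No contact force so far, and the rod sits well down in the bore. I'm releasing here rather than risk pushing the slug while gripping.

Request:
{"fn": "apply_moves", "kwargs": {
  "commands": [
    [[0, 0, 0, 0, 0, 0], [0, 0, 0, 0, 0, 0], [0, 0, 0, 0, 0, 0], [0, 0, 0, 0, 0, 0], [0, 0, 0, 0, 0, 0]]
  ],
  "claw": 50
}}

```text
clock: 9.73
eef_pos: [473.7, 67.2, 90.8]
tool_rot: [-1.571, 0.0, 0.175]
force: [-0.2, -0.1, -1.1]
width: 50.3
```

```bash
python3 - <<'E'
from h import *
import pickle
s=readout.read_state();print(s['eef_pos'].round(1),s['force'].round(1),s['width'])
D={n:shot(n) for n in('scene','wrist')};pickle.dump((s,D),open('d6.pkl','wb'))
a=D['scene']['image'][110:240,300:440,::-1];w=D['wrist']['image'][100:360,170:470,::-1]
o=np.zeros((370,800,3),np.uint8);o[:,:390]=cv2.resize(a,(390,370),interpolation=cv2.INTER_CUBIC);o[:347,400:]=cv2.resize(w,(400,347),interpolation=cv2.INTER_CUBIC)
cv2.imwrite('pics/look7.png',o)
for z in (110,130,140,150,155):print(z,proj(D['wrist'],[471,67.5,z]).round(1),proj(D['scene'],[471,67.5,z]).round(1))
E
```

```text
[473.7  67.2  90.8] [-0.2 -0.1 -1.1] 50.28376880692346
110 [317.1 234.1] [371.5 170.9]
130 [316.5 250.5] [372.6 162.2]
140 [316.2 260.3] [373.2 157.8]
150 [315.8 271.5] [373.8 153.2]
155 [315.6 277.7] [374.1 150.9]
```

View pics/look7.png

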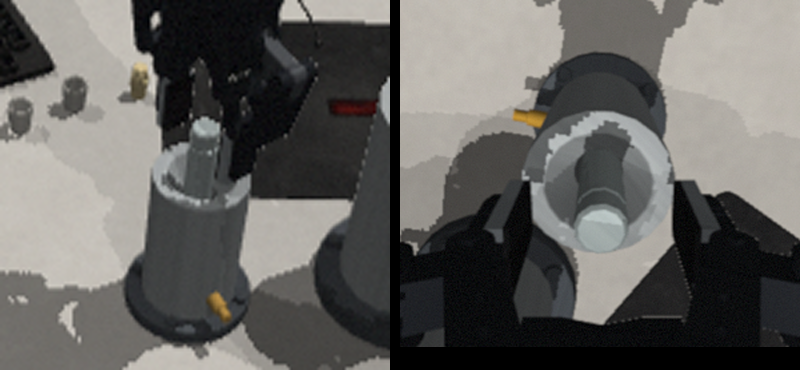

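The plunger stands upright in the bore, released. Its top is at scene (374,155) and wrist (321,272), which puts it at z≈150. Next I lift clear and shut the fingers.

Request:
{"fn": "apply_moves", "kwargs": {
  "commands": [
    [[0, -0.3, 0, 0, 0, 0], [0, -0.6, 0, 0, 0, 0], [0, -0.7, 0, 0, 0, 0], [0, -0.4, 0, 0, 0, 0], [0, 0, 0, 0, 0, 0], [0, 0, 0, 0, 0, 0]]
  ]
}}

```text
clock: 10.33
eef_pos: [472.4, 66.9, 172.9]
tool_rot: [-1.572, 0.004, 0.175]
force: [-0.8, 0.5, 0.8]
width: 49.8
```

```bash
python3 - <<'E'
from h import *
import pickle
s,D=pickle.load(open('d6.pkl','rb'));print(onz(D['wrist'],321.5,272.3,151).round(1),tri(D['scene'],(374.3,154.6),D['wrist'],(321.5,272.3)))
w=shot('wrist');s=readout.read_state()
g=cv2.cvtColor(w['image'],cv2.COLOR_RGB2GRAY)
p=proj(w,[473,68,151]);x0,y0=(p-25).astype(int);c=g[y0:y0+50,x0:x0+50];print(p.round(1))
print(c[::3,::3])
n,l,st,ce=cv2.connectedComponentsWithStats((c>170).astype(np.uint8))
for i in range(1,n):
    if st[i,4]>60:q=ce[i]+[x0,y0];print(st[i],q.round(1),onz(w,*q,151).round(1))
E
python3 st.py 472 68 130
```

```text
[473.3  68.1 151. ] (array([474.07381631,  63.96823229, 143.35584752]), np.float64(0.22579964754898196))
[323.  209.6]
[[132 137 139 139 115  62  67  74  76  78  78  76 101 136 136 136 156]
 [131 128 129 118  63  71  72  73  76  80  78  80 108 121 122 133 135]
 [131 125 103 105  46  69  70  71  74  75  79  79  92 118 114 118 117]
 [120 103 101  97  53  73  71 104 114 108  84  78  92 111 118 117 118]
 [101 101  99  97  60  75  84  68  72  73  79  98  93 109 107 114 116]
 [ 98  96  96  95  85  63 107 146 146 151 136  83  97 109 107 110 112]
 [ 95  96  91  90  80 125 164 208 206 211 206 155  83 109 108 107 107]
 [ 95  91  90  89  78 169 216 208 208 208 210 208 149 108 108 106 116]
 [ 94  90  88  85 118 207 212 214 209 209 205 210 172 103 110 109 147]
 [145  88  90  85 114 207 209 212 214 209 207 207 186 112 107 130 184]
 [167 123  88  89 136 204 206 211 214 214 210 209 161 105 116 185 186]
 [172 179 172 116 103 149 212 208 211 215 216 204 113 141 184 186 185]
 [193 195 190 186 160 117 146 196 203 210 185 139 165 183 185 187 184]
 [187 194 193 191 190 191 183 180 181 178 185 184 181 181 184 184 184]
 [110 181 196 196 191 192 193 185 185 187 188 185 184 180 181 183 192]
 [107 105 160 191 195 194 193 191 187 185 188 190 185 183 190 192 190]
 [103 104 191 193 194 189 187 184 186 184 184 186 190 190 192 190 191]]
[   0   16   50   34 1081] [324.4 220.1] [475.2  60.9 151. ]
[472.4  66.9 172.6] [-1.572  0.004  0.175] [-0.6  0.4  0.3] to go /40: [-0.    1.07  0.03]
```

Aligned within about 1 mm. Shutting the fingers.

Request:
{"fn": "apply_moves", "kwargs": {
  "commands": [
    [[0, 0, 0, 0, 0, 0], [0, 0, 0, 0, 0, 0], [0, 0, 0, 0, 0, 0], [0, 0, 0, 0, 0, 0], [0, 0, 0, 0, 0, 0], [0, 0, 0, 0, 0, 0], [0, 0, 0, 0, 0, 0]]
  ],
  "claw": 0
}}

```text
clock: 10.97
eef_pos: [469.1, 66.3, 168.1]
tool_rot: [-1.572, 0.013, 0.174]
force: [0.3, -0.4, 1.3]
width: -0.2
```

```bash
python3 st.py 473 67 130
```

```text
[469.1  66.3 168.1] [-1.572  0.013  0.174] [ 0.3 -0.4  1.3] to go /40: [0.11 0.95 0.  ]
```

Request:
{"fn": "apply_moves", "kwargs": {
  "commands": [
    [[0.1, 0.1, 0, 0, 0, -0.15], [0, 0.15, 0, 0, 0, 0], [0, 0.15, 0, 0, 0, 0], [0, 0, 0, 0, 0, 0]]
  ]
}}

```text
clock: 11.3
eef_pos: [473.6, 67.1, 150.5]
tool_rot: [-1.572, -0.002, 0.175]
force: [-0.6, -0.3, -0.7]
width: -0.1
```

```bash
python3 st.py 473 67 125
```

```text
[473.6  67.1 150.5] [-1.572 -0.002  0.175] [-0.6 -0.3 -0.7] to go /40: [-0.02  0.64  0.  ]
```

Request:
{"fn": "apply_moves", "kwargs": {
  "commands": [
    [[-0.02, 0.15, 0, 0, 0, 0], [0, 0.15, 0, 0, 0, 0], [0, 0.1, 0, 0, 0, 0], [0, 0.1, 0, 0, 0, 0]]
  ]
}}

```text
clock: 11.63
eef_pos: [472.8, 66.9, 128.5]
tool_rot: [-1.572, -0.002, 0.174]
force: [0.3, -0.2, 0.4]
width: 0.1
```

```bash
python3 st.py 473 67 120
```

```text
[472.8  66.9 128.5] [-1.572 -0.002  0.174] [ 0.3 -0.2  0.4] to go /40: [0.01 0.21 0.  ]
```

Request:
{"fn": "apply_moves", "kwargs": {
  "commands": [
    [[0, 0.1, 0, 0, 0, 0], [0, 0.1, 0, 0, 0, 0], [0, 0.1, 0, 0, 0, 0]]
  ]
}}

```text
clock: 11.88
eef_pos: [472.7, 66.8, 114.9]
tool_rot: [-1.573, -0.001, 0.174]
force: [-0.2, -0.7, -0.2]
width: 0.1
```

```bash
python3 st.py 473 67 115
```

```text
[472.7  66.8 114.9] [-1.573e+00 -1.000e-03  1.740e-01] [-0.2 -0.7 -0.2] to go /40: [ 0.01 -0.    0.  ]
```

Request:
{"fn": "apply_moves", "kwargs": {
  "commands": [
    [[0, 0.08, 0, 0, 0, 0], [0, 0.08, 0, 0, 0, 0]]
  ]
}}

```text
clock: 12.05
eef_pos: [473.2, 66.8, 108.3]
tool_rot: [-1.572, -0.002, 0.174]
force: [-2.0, -0.0, 8.6]
width: -0.0
```

```bash
python3 - <<'E'
from h import *
import pickle
s=readout.read_state();print(s['eef_pos'].round(1),s['force'].round(1),s['width'])
D={n:shot(n) for n in('scene','wrist')};pickle.dump((s,D),open('d7.pkl','wb'))
a=D['scene']['image'][110:240,300:440,::-1];w=D['wrist']['image'][100:360,170:470,::-1]
o=np.zeros((370,800,3),np.uint8);o[:,:390]=cv2.resize(a,(390,370),interpolation=cv2.INTER_CUBIC);o[:347,400:]=cv2.resize(w,(400,347),interpolation=cv2.INTER_CUBIC)
cv2.imwrite('pics/look8.png',o)
E
```

```text
[473.2  66.8 108.3] [-2.  -0.   8.6] -0.004708254847456847
```

View pics/look8.png

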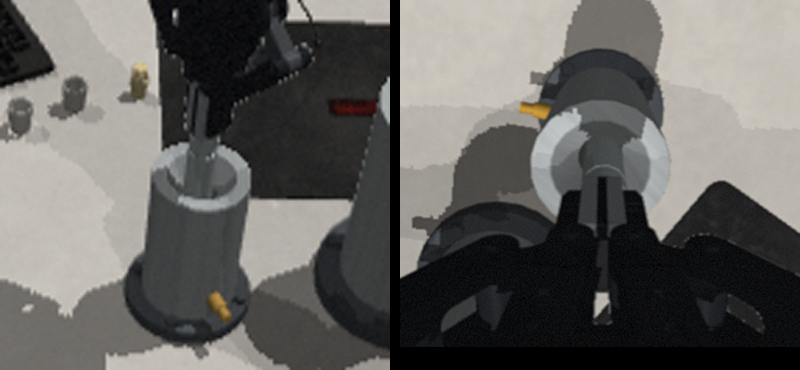

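Contact is made (8.6 N up at TCP z 108), with the shut tips centred on the rod top. Pressing down.

Request:
{"fn": "apply_moves", "kwargs": {
  "commands": [
    [[0, 0.1, 0, 0, 0, 0], [0, 0.12, 0, 0, 0, 0], [0, 0.12, 0, 0, 0, 0], [0, 0.12, 0, 0, 0, 0]]
  ]
}}

```text
clock: 12.48
eef_pos: [473.9, 66.1, 91.8]
tool_rot: [-1.572, -0.005, 0.173]
force: [-1.5, -0.5, 9.0]
width: -0.1
```

```bash
python3 st.py 473 67 69
```

```text
[473.9  66.1  91.8] [-1.572 -0.005  0.173] [-1.5 -0.5  9. ] to go /40: [-0.02  0.57  0.03]
```

Steady 9 N, so the slug is sliding. Continuing.

Request:
{"fn": "apply_moves", "kwargs": {
  "commands": [
    [[-0.03, 0.12, 0.02, 0, 0, 0.05], [0, 0.12, 0, 0, 0, 0], [0, 0.12, 0, 0, 0, 0]]
  ]
}}

```text
clock: 12.73
eef_pos: [473.7, 66.4, 78.8]
tool_rot: [-1.571, -0.003, 0.173]
force: [-1.9, -0.5, 10.5]
width: 0.1
```

```bash
python3 st.py 473 67 69
```

```text
[473.7  66.4  78.8] [-1.571 -0.003  0.173] [-1.9 -0.5 10.5] to go /40: [-0.02  0.24  0.02]
```

Request:
{"fn": "apply_moves", "kwargs": {
  "commands": [
    [[-0.02, 0.1, 0.02, 0, 0, 0], [0, 0.1, 0, 0, 0, 0]]
  ]
}}

```text
clock: 12.9
eef_pos: [474.3, 66.4, 77.9]
tool_rot: [-1.568, -0.008, 0.171]
force: [-15.1, -0.3, 67.0]
width: 0.3
```

```bash
python3 st.py 473 67 69
```

```text
[474.3  66.4  77.9] [-1.568 -0.008  0.171] [-15.1  -0.3  67. ] to go /40: [-0.03  0.22  0.02]
```

The force jumped to 67 N at z≈78, which looks like the hard stop. Backing off at once.

Request:
{"fn": "apply_moves", "kwargs": {
  "commands": [
    [[0, -0.3, 0, 0, 0, 0], [0, -0.7, 0, 0, 0, 0], [0, -0.9, 0, 0, 0, 0], [0, -0.9, 0, 0, 0, 0], [0, -0.4, 0, 0, 0, 0], [0, 0, 0, 0, 0, 0]]
  ]
}}

```text
clock: 13.4
eef_pos: [473.6, 65.0, 213.4]
tool_rot: [-1.567, -0.011, 0.168]
force: [0.0, -0.3, -0.9]
width: -0.3
```

Request:
{"fn": "apply_moves", "kwargs": {
  "commands": [
    [[0.2, -0.2, 0.6, 0, 0, 0], [0.3, 0, 0.9, 0, 0, 0], [0.3, 0, 0.9, 0, 0, 0], [0.3, 0, 0.9, 0, 0, 0], [0.2, 0, 0.6, 0, 0, 0], [0, 0, 0, 0, 0, 0]]
  ]
}}

```text
clock: 13.9
eef_pos: [500.2, 232.2, 220.7]
tool_rot: [-1.565, -0.013, 0.16]
force: [0.6, 1.8, -0.3]
width: 0.3
```

```bash
python3 - <<'E'
from h import *
import pickle
s=readout.read_state();print(s['eef_pos'].round(1),s['force'].round(1),s['width'])
D={n:shot(n) for n in('scene','top')};pickle.dump((s,D),open('d8.pkl','wb'))
a=D['scene']['image'][140:240,180:420,::-1];b=D['top']['image'][180:240,310:410,::-1];c=D['scene']['image'][150:220,340:410,::-1]
o=np.zeros((590,800,3),np.uint8);o[:300,:720]=cv2.resize(a,(720,300),interpolation=cv2.INTER_CUBIC);o[305:575,:450]=cv2.resize(b,(450,270),interpolation=cv2.INTER_CUBIC);o[305:585,470:750]=cv2.resize(c,(280,280),interpolation=cv2.INTER_CUBIC)
cv2.imwrite('pics/look9.png',o)
for z in (104,110,114,120):print(z,proj(D['scene'],[472.5,67,z]).round(1),proj(D['top'],[472.5,67,z]).round(1))
E
```

```text
[500.2 232.2 220.7] [ 0.6  1.8 -0.3] 0.27635419668436045
104 [371.  172.8] [350.6 211.1]
110 [371.3 170.3] [350.8 210.5]
114 [371.5 168.6] [351.  210.1]
120 [371.9 166. ] [351.3 209.5]
```

View pics/look9.png

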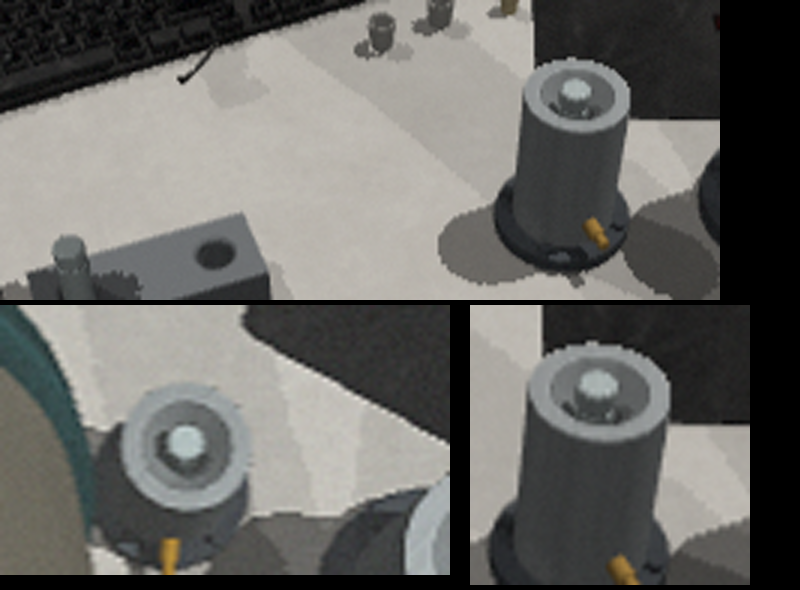

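The plunger's top is at scene (372.3,170.0) and the rim centre at (372.0,171.8). The 1.8 px difference puts the end about 4 mm above the rim, so it is fully home. The short plunger is still in the stand, and the arm is clear. Handing in.

Request:
{"fn": "apply_moves", "kwargs": {
  "commands": [
    [[0, 0, 0, 0, 0, 0], [0, 0, 0, 0, 0, 0]]
  ]
}}

```text
clock: 14.17
eef_pos: [498.9, 222.9, 219.3]
tool_rot: [-1.572, -0.008, 0.152]
force: [0.6, 0.0, 0.2]
width: -0.0
```

```bash
python3 -c "
from h import *
s=readout.read_state();print(s['clock'],s['eef_pos'].round(1),abs(s['qd']).max().round(3),s['force'].round(1));print(finish_job())"
```

```text
14.1667 [498.9 222.9 219.3] 0.023 [0.6 0.  0.2]
the job is handed in; nothing more can be done
None
```

The long plunger is fully home in the smaller die and the job is handed in at 14.2 s. I lifted it from the stand, lowered it into the bore, released it, pressed it down from above with the shut fingers and moved away.

**Last checks:**
- **Pressing:** the slug slid at about 9–10 N, then the force jumped to 67 N, which I took as the hard stop, and I backed off at once. That is under the 120 N wrist limit. Only the fingertips were meant to be in contact, so I don't count it against the 40 N limit on the arm and gripper body.
- **Final pose:** the last picture puts the plunger's end about 4 mm above the rim, as expected. The short plunger is still in the stand and the robot is touching nothing.

**What failed or disagreed:**
- **First grasp:** it closed on nothing. The cameras showed the fingertips about 30 mm short of the reported TCP. I went lower and the second grasp held.
- **Lowering:** I felt no clear contact with the slug. I let go with the top at an estimated 143–151 mm, against the expected 154 mm. The slug may therefore have moved a few millimetres before release, or my height estimate is off by that much.

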